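Lock the swing arm of a drill jig with its locating pin

ROBOT

A 6-joint arm with a two-finger parallel gripper is mounted at the origin on a cart in front of the work surface, level with it; the furniture and walls round the work are solid. World frame = base frame: x ahead of the robot, y to its left, z up, the work surface at z = 0. Lengths are in mm, angles in rad, forces in N, time in s.
With the tool pointing down it reaches from about 375 to 925 mm from the base axis. Payload 5.7 kg.
Tool frame: the origin (TCP) lies midway between the tips of the shut fingers; the grasp point (between the pads) lies 19 mm behind it (tcp_to_grasp is the distance from the TCP to the grasp point, in mm); z points along the fingers, y is the line along which they close (so a half turn about z gives the same grasp; the last joint's range is limited). The gripper opens to 85 mm and grips with 20 to 120 N. Pads are 22 mm wide; open, the fingers measure 114 mm over their backs; the gripper's body (76 mm by 85 mm) begins 54 mm behind the grasp point. The pads swing forward as they close: fully open they stand 13 mm farther back than shut.
Start: joints at [1.059, 0.359, 1.51, -0, 1.272, -0.115], TCP at [231.871, 553.352, 231.267] pointing down, gripper open.
Joint ranges: [-2.97, 2.97], [-1.01, 2.36], [0.21, 2.38], [-0.96, 4.11], [0.2, 2.71], [-2.98, 2.98]. Speed limits (rad/s): [2.39, 2.39, 3.14, 3.14, 3.14, 3.14].

INTERFACE

Orientations are given as a 3x3 rotation matrix whose columns are the frame's x, y, z axes.
In Python, from plant import observe, capture, job_done, tcp_to_grasp gives the robot as it stands.
- The arm moves only by the tool carry_out, never from a script. Its argument "commands" is a list of rows, each an object of numbers: "dx", "dy", "dz": the shift along the world's x, y, z each as a share of 300 mm, from -1 to 1; "ax", "ay", "az": the turn, a rotation vector about the world's x, y, z each as a share of 90 degrees, from -1 to 1; "grip": the opening, from 0 (shut) to 1 (fully open). A call has 1 to 5 rows; each row is the pose to reach, as a shift and turn from the pose commanded when the call began; what a row does not reach only later rows make up. A row lasts 1/10 s, in which the tool goes at most 50 mm and 8.59 degrees, less where a joint would pass 70% of its speed; a pose out of reach is approached as far as the arm can. A call with a number of a shift or a turn outside -1 to 1 is refused whole. A call with a gripper value outside its range is refused whole. The fingers move at their own pace and stop on an object; "grip_force" is the grip in N (left out, the last holds). Time passes only in rows, so rows that repeat a pose let the fingers close. It gives the time, the measured TCP pose, the force, the opening and the grip force at its end, in the units of the state.
- observe(): the state, without advancing time (a new reading comes with each control period).
- capture(name): name is "scene" or "top" or "wrist"; returns a dict with "pixels" (400x640x3 uint8, blue, green, red), "z_map" (400x640 float32, mm along the optical axis (not along the pixel's ray), 0 where there is no reading), "mtx" (3x3 intrinsics, pixels), "world_to_cam" (4x4, takes a point from world to camera coordinates); the wrist camera has in their place "T_tool_cam" (4x4, takes a point from camera to tool coordinates, whose origin is the TCP and whose axes are the flange's). Camera axes: x right, y up, looking along -z (the intrinsics and any distortion apply to the point x, -y, -z); pixel columns grow to the right and rows downward; lengths in mm; the calibration is good to about 2 mm. A picture is of the moment at which its call begins: read the wrist's pose just before it.
- job_done(): hands the job in; it is judged then, once.
The state is a dict: "clock": time; "joints": joint angles; "joint_velocities": joint speeds; "effort": joint torques, N m; "tool_pos": TCP position; "tcp_rot": TCP orientation; "wrist_force": force on the tool from outside, world axes, zero at the start; "moment": the same for the moment, N m; "grip_width": opening from 0.0 (shut) to 1.0 (fully open); "grasp_force": force on a finger pad.
Only numpy, scipy, OpenCV 4.12 (cv2) and the standard library are available. Lean on these libraries where they do the work, as an engineer would, in place of code of your own. Each camera call takes 0.05 s, during which the arm holds its last target. There are 200 camera calls.

TASK

Swing the arm of the small drill jig back over its base until it meets the stop, so that the hole in the arm lines up with the hole in the base. Then take the long pin from the wooden stand and put it down through both holes, fully home with its collar resting on the arm, and let go.

Things in the scene. Friction and masses are not known exactly. Their poses are not given: they have to be found in the camera images.
- long_pin: Steel pin upright in one of 3 sockets (25 mm deep, 55 mm apart, order random) of a wooden stand. Origin: centre of its lower tip, z up. Shank 14 mm thick, 52 long, last 8 mm tapered to 9; collar 34 wide at 52-57 mm above origin; round dark grip 24 wide at 57-84 mm, taken from above; 130 g. The 2 other pins look alike but their shanks are 18 mm, too short; the long pin stands 27 mm taller.
- swing_arm (a joint): Angle of the jig's level aluminium arm (38 mm wide, underside 44 mm, top 58 mm above the bench) on its upright pivot. 0 = at the stop, holes in line; it grows, clockwise from above (far end away from the robot), to 1.3 rad at most. Starts open, turns stiffly (0.12 N m), stays where left. Its hole is 22 mm wide, 95 mm from the pivot.
- base_hole (a point): Centre of the mouth of the 20 mm through hole in the top of the jig's grey base block, which is fixed to the bench, 40 mm high. Frame: z up, +y along the closed arm from pivot to handle. The pivot lies 95 mm along -y. The stop is a dark lug, 55 mm high, on the -x side beside the hole. With the pin home its tip is 34 mm below this point.
- jig_handle (a point): Middle of the black upright post, 22 mm wide, at the arm's free end, 175 mm from the pivot: this point is 80 mm and the post's top 100 mm above the bench. It can be taken from above or pushed sideways.
There are look-alikes about, which are no part of the job. Leave any blue look-alike of the long_pin alone.

How it is judged (in metres and radians):
On the way:
1. the arm is swung back so that its hole lies over the base's hole (value of joint swing_arm below 0.1 rad), for 0.2 s.
At the end, for the whole second after the job is handed in: The arm is closed to within 0.12 rad; the long pin stands through both holes, released and at rest, within 10 degrees of upright, its tip within 10 mm of the base hole's axis and at least 28 mm below the top of the base (34 mm is fully home) (value of joint swing_arm below 0.12 rad and horizontal distance between long_pin and base_hole below 0.01 m and z of long_pin in the frame of base_hole below -0.028 m and angle between long_pin's own z axis and vertical below 0.175 rad and linear speed of long_pin below 0.02 m/s); the robot touches nothing.
It also fails if it takes over 58 s, if anything falls off the work surface, if the arm or the gripper's body presses on something with over 40 N, if the wrist force passes 120 N, or if a joint passes its speed limit or range.

## Working session

There is one attempt and no reset: what is moved stays moved. The work goes in short steps, Python scripts to look and compute and a tool call to move; the robot and the scene stay as the last step left them, time stands still between calls to the robot, and variables do not carry over. Pictures are saved under pics/ and viewed, at most 10 in all, crops included, and the job is handed in when it is done.

Besides the shell and the picture viewer there is one more tool, called after "Emit:" as a command line: name --argument value ..., lists and objects as JSON in quotes. carry_out: Moves the arm, as the interface text tells. Shift numbers are shares of 300 mm and turn numbers shares of 90 degrees, none past 1 either way. Its arguments: {"type":"object","properties":{"commands":{"type":"array","items":{"type":"object","properties":{"dx":{"type":"number"},"dy":{"type":"number"},"dz":{"type":"number"},"ax":{"type":"number"},"ay":{"type":"number"},"az":{"type":"number"},"grip":{"type":"number"}}}},"grip_force":{"type":"number"}},"required":["commands"]}

```bash
mkdir -p pics; cat > h.py <<'E'
import numpy as np, cv2
from plant import *
def world(c,T=None):
    """HxWx3 world map from a capture; T = tool->world for wrist."""
    z=c["z_map"];K=c["mtx"];v,u=np.mgrid[:z.shape[0],:z.shape[1]]
    p=np.stack([(u-K[0,2])/K[0,0]*z,-(v-K[1,2])/K[1,1]*z,-z,np.ones_like(z)],-1)
    M=np.linalg.inv(c["world_to_cam"]) if "world_to_cam" in c else T@c["T_tool_cam"]
    w=(p@M.T)[...,:3]; w[z<=0]=np.nan
    return w
def toolT():
    s=observe();T=np.eye(4);T[:3,:3]=s["tcp_rot"];T[:3,3]=s["tool_pos"];return T
E
python3 - <<'E'
from h import *
s=observe();print(s["clock"],np.round(s["tcp_rot"],3),s["tool_pos"],tcp_to_grasp, s["wrist_force"])
for n in ("top","scene"):
    c=capture(n);cv2.imwrite(f"pics/{n}0.png",c["pixels"]);np.save(n+"0",world(c));print(c.keys(),c["mtx"],c["world_to_cam"])
E
```

```text
0.0 [[-0.922  0.386 -0.001]
 [ 0.386  0.922 -0.002]
 [ 0.    -0.002 -1.   ]] [231.54786337 552.74724625 230.43568411] 18.700000000000003 [ 0.13273346  0.31137065 -0.20132119]
dict_keys(['pixels', 'z_map', 'mtx', 'world_to_cam']) [[441.09090877   0.         315.28532246]
 [  0.         441.09090877 205.13977553]
 [  0.           0.           1.        ]] [[ 1.11268647e-02 -9.99838440e-01 -1.41169171e-02  7.56408071e+00]
 [ 9.88545013e-01  8.87391176e-03  1.50665229e-01 -4.95083827e+02]
 [-1.50515616e-01 -1.56316396e-02  9.88484042e-01 -1.17089613e+03]
 [ 0.00000000e+00  0.00000000e+00  0.00000000e+00  1.00000000e+00]]
dict_keys(['pixels', 'z_map', 'mtx', 'world_to_cam']) [[501.05729888   0.         322.45775356]
 [  0.         501.05729888 197.26427484]
 [  0.           0.           1.        ]] [[ 4.13362119e-01 -9.10488699e-01  1.19200452e-02 -2.19529591e+02]
 [ 5.07253241e-01  2.41125065e-01  8.27377092e-01 -3.05060050e+02]
 [-7.56191714e-01 -3.35959866e-01  5.61520312e-01 -6.95819075e+02]
 [ 0.00000000e+00  0.00000000e+00  0.00000000e+00  1.00000000e+00]]
```

View pics/top0.png

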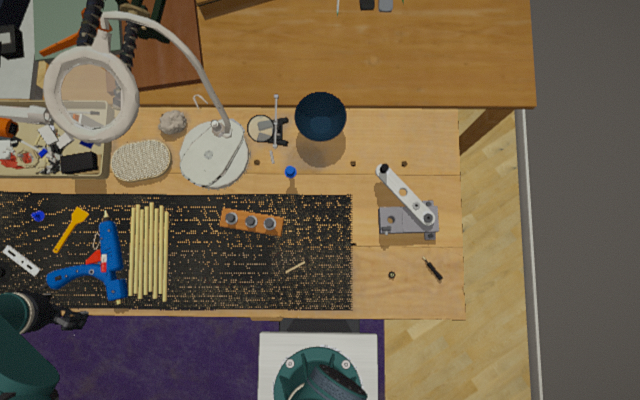

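View pics/scene0.png

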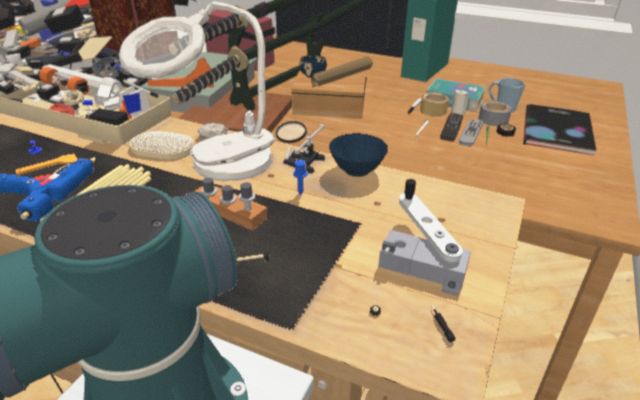

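The top view shows the jig, with the pivot at about (428,217), handle at (382,170) and base block around (408,219). The stand is at (252,220), with three pins at (231,217), (250,221) and (269,224). A blue look-alike stands at (291,172). Next I'll measure heights and positions and enlarge both areas.

```bash
python3 - <<'E'
from h import *
im=cv2.imread("pics/top0.png");w=np.load("top0.npy")
a=cv2.resize(im[150:250,365:450],None,fx=5,fy=5,interpolation=cv2.INTER_CUBIC)
b=cv2.resize(im[200:245,212:292],None,fx=4,fy=4,interpolation=cv2.INTER_CUBIC)
o=np.zeros((500,425+320,3),np.uint8);o[:,:425]=a;o[:180,425:]=b
cv2.imwrite("pics/crop.png",o)
def st(name,m,sl):
    n,l,s,c=cv2.connectedComponentsWithStats(m.astype(np.uint8))
    for i in range(1,n):
        if s[i,4]>4:
            p=w[sl][l==i];print(name,s[i,4],np.round(c[i]+[sl[1].start,sl[0].start],1),np.round(np.median(p,0),1),"max",np.round(p[:,2].max(),1),"mid",np.round((p.min(0)+p.max(0))/2,1))
S=(slice(195,250),slice(210,295)); st("stand>40",w[S][...,2]>35,S)
J=(slice(145,255),slice(360,450)); z=w[J][...,2]
st("post",z>75,J); st("arm",(z>50)&(z<75),J); st("base",(z>30)&(z<=50),J)
m=((z>34)&(z<=47)).astype(np.uint8); 
pts=w[J][m>0][:,:2].astype(np.float32);print(cv2.minAreaRect(pts))
m=((z>54)&(z<=62)); pts=w[J][m][:,:2].astype(np.float32);print(cv2.minAreaRect(pts))
print("arm z",np.median(z[m]))
E
```

```text
stand>40 148 [230.5 217.6] [456.5 239.9  44.4] max 71.3 mid [458.8 247.4  53.3]
stand>40 139 [251.3 221.2] [446.7 183.2  50.8] max 69.8 mid [448.4 186.5  52.4]
stand>40 165 [269.8 224.3] [436.3 131.4  67.7] max 96.7 mid [439.4 135.8  65.9]
stand>40 5 [277.8 218.2] [458.7 114.2  36.3] max 36.6 mid [458.7 114.1  36.3]
stand>40 7 [221.6 221.9] [446.3 267.3  37.3] max 42.3 mid [446.2 267.5  38.8]
stand>40 6 [239.8 223.8] [441.2 217.6  36.3] max 38.0 mid [442.5 218.9  36.7]
stand>40 5 [232. 227.] [432.7 239.   36.5] max 38.9 mid [432.8 239.3  37. ]
stand>40 7 [242.1 227.3] [433.1 211.7  35.6] max 37.3 mid [431.8 212.1  36.2]
stand>40 9 [260.3 230.2] [422.7 162.4  36. ] max 37.5 mid [425.4 160.9  36.3]
post 66 [384.2 167.9] [ 586.6 -168.    97.1] max 103.5 mid [ 587.9 -168.8   90.3]
arm 988 [406.4 196.3] [ 515.9 -236.7   57. ] max 74.8 mid [ 524.1 -228.9   62.4]
arm 40 [386.  228.8] [ 429.8 -177.5   53.6] max 58.1 mid [ 427.3 -177.7   54.2]
base 7 [383. 182.] [ 559.1 -172.    47.6] max 49.5 mid [ 558.9 -171.8   46.7]
base 12 [393.5 193.5] [ 527.3 -200.    44.3] max 49.6 mid [ 528.  -200.5   44.6]
base 5 [404.8 190.2] [ 538.  -232.1   45.3] max 48.6 mid [ 536.7 -230.9   45.1]
base 1120 [406.  220.4] [ 452.9 -228.9   39.1] max 49.9 mid [ 456.3 -242.5   40.3]
((503.07940673828125, -238.55020141601562), (162.91041564941406, 159.74754333496094), 3.9680376052856445)
((521.2771606445312, -229.27413940429688), (183.3821258544922, 142.12322998046875), 5.647854804992676)
arm z 57.148665609300906
```

View pics/crop.png

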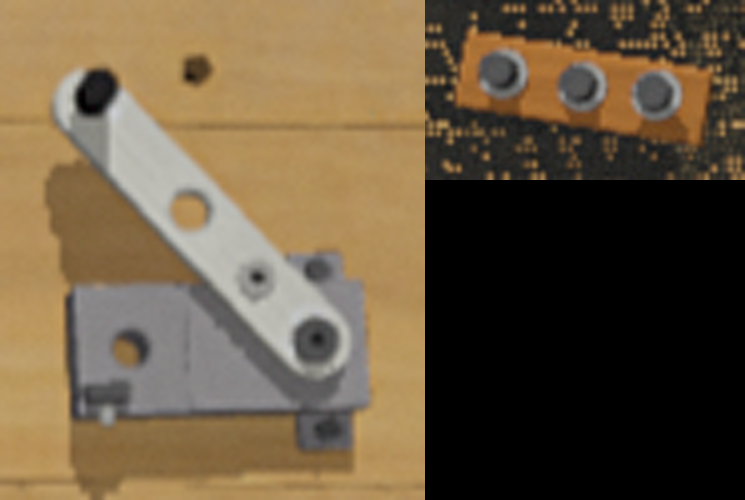

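The crop shows the base hole at pixel (391.2,219.4), pivot (428.2,218), arm hole (403.2,192) and post top (384.4,168.4). The stop lug is on the robot side at (386,229). The rightmost pin, at (269.5,223.8), is the tallest, so it's the long one.

```bash
cat >> h.py <<'E'
def ray(c,u,v,z):
    K=c["mtx"];M=np.linalg.inv(c["world_to_cam"]);d=M[:3,:3]@np.array([(u-K[0,2])/K[0,0],-(v-K[1,2])/K[1,1],-1])
    o=M[:3,3];return o+d*(z-o[2])/d[2]
E
python3 - <<'E'
from h import *
c=capture("top");w=world(c)
for n,u,v,z in (("hole",391.2,219.4,40),("pivot",428.2,218,60),("armhole",403.2,192,58),("post",384.4,168.4,100),("pin",269.5,223.8,97)): print(n,np.round(ray(c,u,v,z),1))
# circle of pin top
for S,zl in (((slice(195,250),slice(210,295)),88),((slice(145,185),slice(360,400)),94)):
    p=w[S];p=p[p[...,2]>zl];print(len(p),p.mean(0),np.median(p,0),p.min(0),p.max(0))
hole=ray(c,391.2,219.4,40);pv=ray(c,428.2,218,60);print(np.linalg.norm((hole-pv)[:2]))
ah=ray(c,403.2,192,58);po=ray(c,384.4,168.4,100)
ang=lambda a:np.degrees(np.arctan2(a[1],a[0]))
print("angles",ang(hole-pv),ang(ah-pv),ang(po-pv),np.linalg.norm((ah-pv)[:2]),np.linalg.norm((po-pv)[:2]))
cw=world(capture("scene")).reshape(-1,3)
for n,(x,y),zl,zh in (("pin",(440,134),88,105),("post",(585,-168),94,108)):
    m=(np.hypot(cw[:,0]-x,cw[:,1]-y)<28)&(cw[:,2]>zl)&(cw[:,2]<zh);p=cw[m];print(n,m.sum(),np.median(p,0),p.min(0),p.max(0))
E
```

```text
hole [ 457.3 -194.    40. ]
pivot [ 459.6 -289.3   60. ]
armhole [ 529.9 -224.5   58. ]
post [ 584.6 -168.7  100. ]
pin [436.  129.7  97. ]
64 [439.66919917 133.10971628  92.16221037] [438.9987755  132.76463282  92.46887001] [428.50662156 121.52107488  88.40574541] [449.53320069 144.83993024  98.05072602]
53 [ 587.96063768 -169.18744702   99.02889042] [ 588.24386884 -168.25772591   98.96372081] [ 578.34516766 -179.03632857   94.7327361 ] [ 597.41891283 -159.83267242  104.40605677]
95.36562079788374
angles 91.36293369174744 42.674056938168874 43.96536376949884 95.57475422002321 173.71484144136375
pin 71 [437.97705044 130.31999882  91.06191148] [425.52349001 120.36753024  88.06804877] [449.75485815 141.71705694  93.69846744]
post 64 [ 585.0317085  -172.03700237   97.60200824] [ 575.58927127 -181.76689422   94.29666859] [ 597.92288133 -160.63156678  100.4526601 ]
```

Emit:
carry_out --commands '[{"dx": 0.076,"dy": -0.144,"grip": 0},{"dx": 0.152,"dy": -0.288,"grip": 0},{"dx": 0.228,"dy": -0.432,"grip": 0},{"dx": 0.304,"dy": -0.576,"grip": 0},{"dx": 0.38,"dy": -0.72,"grip": 0}]' --grip_force 40

```text
validation failed for argument at $.co...
```

Emit:
carry_out --commands '[{"dx": 0.076,"dy": -0.144,"grip": 0},{"dx": 0.152,"dy": -0.288,"grip": 0},{"dx": 0.228,"dy": -0.432,"grip": 0},{"dx": 0.304,"dy": -0.576,"grip": 0},{"dx": 0.38,"dy": -0.72,"grip": 0}]'

```text
validation failed for argument at $.co...
```

Emit:
carry_out --commands '[{"dx": 0.076,"dy": -0.144,"grip": 0},{"dx": 0.152,"dy": -0.288,"grip": 0},{"dx": 0.228,"dy": -0.432,"grip": 0},{"dx": 0.304,"dy": -0.576,"grip": 0},{"dx": 0.38,"dy": -0.72,"grip": 0}]'

```text
validation failed for argument at $.co...
```

Emit:
carry_out --commands '[{"dx": 0.38,"dy": -0.72,"dz": 0,"ax": 0,"ay": 0,"az": 0,"grip": 0},{"dx": 0.38,"dy": -0.72,"dz": 0,"ax": 0,"ay": 0,"az": 0,"grip": 0},{"dx": 0.38,"dy": -0.72,"dz": 0,"ax": 0,"ay": 0,"az": 0,"grip": 0},{"dx": 0.38,"dy": -0.72,"dz": 0,"ax": 0,"ay": 0,"az": 0,"grip": 0},{"dx": 0.38,"dy": -0.72,"dz": 0,"ax": 0,"ay": 0,"az": 0,"grip": 0}]' --grip_force 40

```text
clock: 0.7
tool_pos: [346.3, 335.3, 231.2]
tcp_rot: [[-0.922, 0.386, 0.0], [0.386, 0.922, -0.0], [-0.0, -0.0, -1.0]]
wrist_force: [1.1, -0.0, 0.1]
grip_width: 0.146
grasp_force: 0.0
```

Emit:
carry_out --commands '[{"dx": 0.38,"dy": -0.72,"dz": 0,"ax": 0,"ay": 0,"az": 0,"grip": 0},{"dx": 0.38,"dy": -0.72,"dz": 0,"ax": 0,"ay": 0,"az": 0,"grip": 0},{"dx": 0.38,"dy": -0.72,"dz": 0,"ax": 0,"ay": 0,"az": 0,"grip": 0},{"dx": 0.38,"dy": -0.72,"dz": 0,"ax": 0,"ay": 0,"az": 0,"grip": 0},{"dx": 0.38,"dy": -0.72,"dz": 0,"ax": 0,"ay": 0,"az": 0,"grip": 0}]'

```text
clock: 1.2
tool_pos: [460.6, 119.1, 231.4]
tcp_rot: [[-0.922, 0.387, 0.0], [0.387, 0.922, -0.0], [-0.001, 0.0, -1.0]]
wrist_force: [0.2, 0.5, 0.8]
grip_width: 0.001
grasp_force: 0.0
```

Emit:
carry_out --commands '[{"dx": 0.38,"dy": -0.72,"dz": 0,"ax": 0,"ay": 0,"az": 0,"grip": 0},{"dx": 0.38,"dy": -0.72,"dz": 0,"ax": 0,"ay": 0,"az": 0,"grip": 0},{"dx": 0.38,"dy": -0.72,"dz": 0,"ax": 0,"ay": 0,"az": 0,"grip": 0},{"dx": 0.38,"dy": -0.72,"dz": 0,"ax": 0,"ay": 0,"az": 0,"grip": 0},{"dx": 0.38,"dy": -0.72,"dz": 0,"ax": 0,"ay": 0,"az": 0,"grip": 0}]'

```text
clock: 1.7
tool_pos: [574.7, -97.2, 231.2]
tcp_rot: [[-0.922, 0.387, 0.0], [0.387, 0.922, -0.0], [-0.0, -0.0, -1.0]]
wrist_force: [1.0, 0.6, 0.3]
grip_width: -0.0
grasp_force: 0.0
```

Emit:
carry_out --commands '[{"dx": 0.155,"dy": -0.297,"dz": 0,"ax": 0,"ay": 0,"az": 0,"grip": 0},{"dx": 0.155,"dy": -0.297,"dz": 0,"ax": 0,"ay": 0,"az": 0,"grip": 0},{"dx": 0.155,"dy": -0.297,"dz": -0.15,"ax": 0,"ay": 0,"az": 0,"grip": 0},{"dx": 0.155,"dy": -0.297,"dz": -0.3,"ax": 0,"ay": 0,"az": 0,"grip": 0},{"dx": 0.155,"dy": -0.297,"dz": -0.38,"ax": 0,"ay": 0,"az": 0,"grip": 0}]'

```text
clock: 2.2
tool_pos: [618.1, -183.5, 113.2]
tcp_rot: [[-0.922, 0.387, -0.005], [0.387, 0.922, 0.002], [0.006, -0.0, -1.0]]
wrist_force: [-0.5, 0.6, 0.3]
grip_width: -0.003
grasp_force: 0.0
```

```bash
python3 - <<'E'
from h import *
c=capture("top");cv2.imwrite("pics/t1.png",cv2.resize(c["pixels"][130:250,350:460],None,fx=5,fy=5))
E
```

```text
(no output)
```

View pics/t1.png

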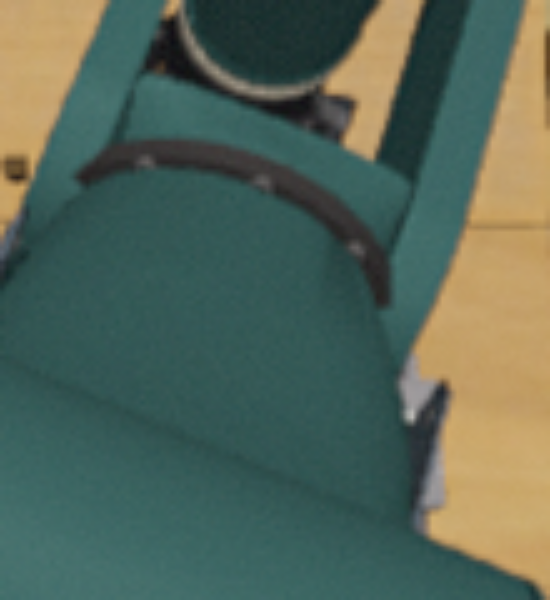

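Emit:
carry_out --commands '[{"dx": 0,"dy": 0,"dz": -0.15,"ax": 0,"ay": 0,"az": 0,"grip": 0},{"dx": 0,"dy": 0,"dz": -0.15,"ax": 0,"ay": 0,"az": 0,"grip": 0},{"dx": -0.045,"dy": 0.022,"dz": -0.15,"ax": 0,"ay": 0,"az": 0,"grip": 0},{"dx": -0.09,"dy": 0.06,"dz": -0.15,"ax": 0,"ay": 0,"az": 0,"grip": 0},{"dx": -0.132,"dy": 0.097,"dz": -0.15,"ax": 0,"ay": 0,"az": 0,"grip": 0}]'

```text
clock: 2.75
tool_pos: [581.6, -154.8, 74.5]
tcp_rot: [[-0.922, 0.387, 0.002], [0.387, 0.922, -0.001], [-0.002, -0.0, -1.0]]
wrist_force: [0.5, -0.7, -0.4]
grip_width: 0.001
grasp_force: 0.3
```

Emit:
carry_out --commands '[{"dx": -0.053,"dy": 0.032,"dz": 0,"ax": 0,"ay": 0,"az": 0,"grip": 0},{"dx": -0.107,"dy": 0.06,"dz": 0,"ax": 0,"ay": 0,"az": 0,"grip": 0},{"dx": -0.166,"dy": 0.079,"dz": 0,"ax": 0,"ay": 0,"az": 0,"grip": 0},{"dx": -0.224,"dy": 0.095,"dz": 0,"ax": 0,"ay": 0,"az": 0,"grip": 0},{"dx": -0.27,"dy": 0.101,"dz": 0,"ax": 0,"ay": 0,"az": 0,"grip": 0}]'

```text
clock: 3.25
tool_pos: [500.2, -124.2, 74.6]
tcp_rot: [[-0.923, 0.386, 0.002], [0.386, 0.923, -0.001], [-0.003, 0.0, -1.0]]
wrist_force: [0.6, -0.6, 0.2]
grip_width: -0.003
grasp_force: 0.4
```

Emit:
carry_out --commands '[{"dx": -0.02,"dy": 0.002,"dz": 0,"ax": 0,"ay": 0,"az": 0,"grip": 0},{"dx": -0.04,"dy": 0.004,"dz": 0,"ax": 0,"ay": 0,"az": 0,"grip": 0},{"dx": -0.055,"dy": 0.004,"dz": 0,"ax": 0,"ay": 0,"az": 0,"grip": 0},{"dx": -0.07,"dy": 0.004,"dz": 0,"ax": 0,"ay": 0,"az": 0,"grip": 0},{"dx": -0.07,"dy": 0.004,"dz": 0,"ax": 0,"ay": 0,"az": 0,"grip": 0}]'

```text
clock: 3.75
tool_pos: [478.4, -123.3, 72.3]
tcp_rot: [[-0.922, 0.387, -0.001], [0.387, 0.922, -0.0], [0.001, -0.0, -1.0]]
wrist_force: [0.6, -0.1, -0.2]
grip_width: 0.006
grasp_force: 0.0
```

Emit:
carry_out --commands '[{"dx": -0.007,"dy": 0,"dz": 0,"ax": 0,"ay": 0,"az": 0,"grip": 0},{"dx": -0.014,"dy": 0,"dz": 0,"ax": 0,"ay": 0,"az": 0,"grip": 0},{"dx": -0.02,"dy": 0,"dz": 0,"ax": 0,"ay": 0,"az": 0,"grip": 0},{"dx": -0.02,"dy": 0,"dz": 0,"ax": 0,"ay": 0,"az": 0,"grip": 0}]'

```text
clock: 4.15
tool_pos: [475.1, -123.8, 72.6]
tcp_rot: [[-0.922, 0.387, 0.004], [0.387, 0.922, -0.001], [-0.004, 0.001, -1.0]]
wrist_force: [5.6, -0.0, -3.0]
grip_width: -0.002
grasp_force: 2.5
```

```bash
python3 - <<'E'
from h import *
c=capture("scene");cv2.imwrite("pics/s1.png",cv2.resize(c["pixels"][150:320,330:560],None,fx=3,fy=3))
E
```

```text
(no output)
```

View pics/s1.png

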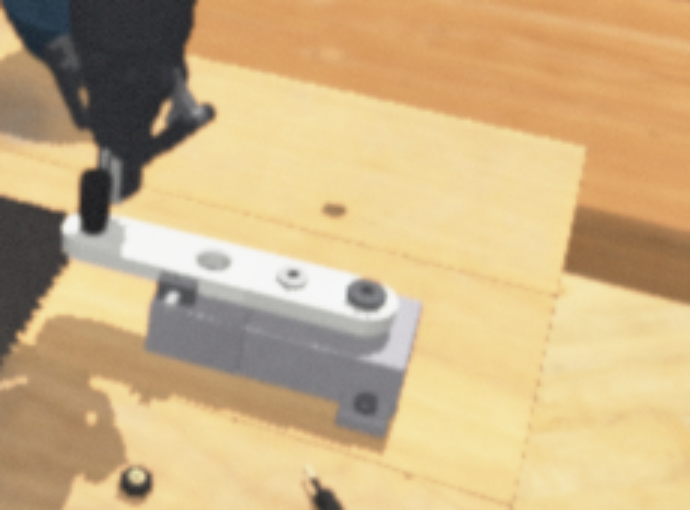

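The scene view shows the arm at (215,260) lying closed against the dark lug, and the 5.6 N contact force agrees. Next I back off, lift, and look at the hole from above.

Emit:
carry_out --commands '[{"dx": 0.03,"dy": 0,"dz": 0,"ax": 0,"ay": 0,"az": 0,"grip": 0},{"dx": 0.03,"dy": 0,"dz": 0.16,"ax": 0,"ay": 0,"az": 0,"grip": 1},{"dx": 0.03,"dy": 0,"dz": 0.32,"ax": 0,"ay": 0,"az": 0,"grip": 1},{"dx": 0,"dy": -0.12,"dz": 0.44,"ax": 0,"ay": 0,"az": 0,"grip": 1},{"dx": -0.02,"dy": -0.2,"dz": 0.56,"ax": 0,"ay": 0,"az": 0,"grip": 1}]'

```text
clock: 4.7
tool_pos: [466.2, -183.6, 241.7]
tcp_rot: [[-0.923, 0.385, -0.001], [0.385, 0.923, -0.0], [0.001, -0.001, -1.0]]
wrist_force: [0.9, -0.8, -0.3]
grip_width: 0.682
grasp_force: 0.0
```

Emit:
carry_out --commands '[{"dx": 0,"dy": 0,"dz": 0,"ax": 0,"ay": 0,"az": 0,"grip": 1},{"dx": 0,"dy": 0,"dz": 0,"ax": 0,"ay": 0,"az": 0,"grip": 1}]'

```text
clock: 4.9
tool_pos: [466.9, -183.6, 240.8]
tcp_rot: [[-0.922, 0.388, 0.001], [0.388, 0.922, -0.0], [-0.001, -0.0, -1.0]]
wrist_force: [-0.7, 0.6, -0.2]
grip_width: 0.992
grasp_force: 0.0
```

```bash
python3 - <<'E'
from h import *
T=toolT();c=capture("wrist");cv2.imwrite("pics/w1.png",c["pixels"]);np.savez("w1",T=T,C=c["T_tool_cam"],K=c["mtx"],z=c["z_map"])
print(T,c["T_tool_cam"],c["mtx"])
E
```

```text
[[-9.21755830e-01  3.87769857e-01  8.53630492e-04  4.66907202e+02]
 [ 3.87769590e-01  9.21756220e-01 -4.65731250e-04 -1.83610470e+02]
 [-9.67435755e-04 -9.82785490e-05 -9.99999527e-01  2.40809596e+02]
 [ 0.00000000e+00  0.00000000e+00  0.00000000e+00  1.00000000e+00]] [[ 2.88524292e-04  9.58208252e-01  2.86071428e-01  7.31401649e+01]
 [ 9.99999931e-01 -2.09112988e-04 -3.08141510e-04  1.19838301e+00]
 [-2.35442487e-04  2.86071497e-01 -9.58208246e-01 -1.42957661e+02]
 [ 0.00000000e+00  0.00000000e+00  0.00000000e+00  1.00000000e+00]] [[345.35144776   0.         311.78942504]
 [  0.         345.35144776 198.13154458]
 [  0.           0.           1.        ]]
```

View pics/w1.png

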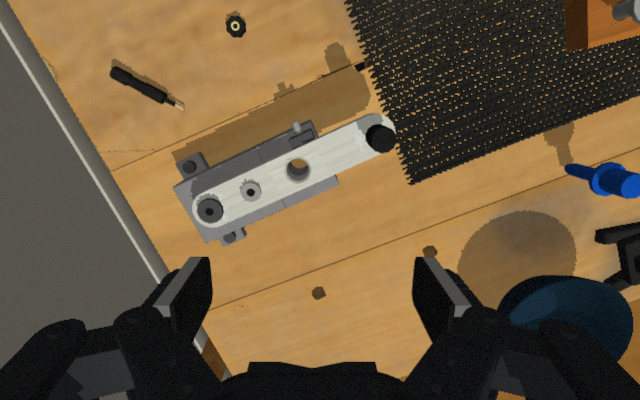

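The wrist view shows the arm hole at (298.5,168.5), pivot (208.5,210) and post top (380,138). The base hole is visible through the arm hole.

```bash
cat >> h.py <<'E'
def wray(T,C,K,u,v,z):
    M=T@C;d=M[:3,:3]@np.array([(u-K[0,2])/K[0,0],-(v-K[1,2])/K[1,1],-1]);o=M[:3,3];return o+d*(z-o[2])/d[2]
E
python3 - <<'E'
from h import *
f=np.load("w1.npz");r=lambda u,v,z:np.round(wray(f["T"],f["C"],f["K"],u,v,z),1)
h=r(298.5,168.5,58);p=r(208.5,210,62);q=r(380,138,100);print(h,p,q,np.linalg.norm((h-p)[:2]),np.linalg.norm((q-p)[:2]))
print(observe()["joints"])
c=capture("top");cv2.imwrite("pics/t2.png",c["pixels"])
E
```

```text
[ 457.5 -192.1   58. ] [ 460.6 -289.7   62. ] [ 452.6 -115.9  100. ] 97.64921914690358 173.98402225491856
[-5.11553654e-01  2.08249085e-01  1.70728919e+00  1.80974488e-04
  1.22784051e+00 -1.68499539e+00]
```

Emit:
carry_out --commands '[{"dx": -0.02,"dy": 0.7,"dz": 0,"ax": 0,"ay": 0,"az": -0.43,"grip": 1},{"dx": -0.02,"dy": 0.7,"dz": 0,"ax": 0,"ay": 0,"az": -0.43,"grip": 1},{"dx": -0.02,"dy": 0.7,"dz": 0,"ax": 0,"ay": 0,"az": -0.43,"grip": 1},{"dx": -0.02,"dy": 0.7,"dz": 0,"ax": 0,"ay": 0,"az": -0.43,"grip": 1},{"dx": -0.02,"dy": 0.7,"dz": 0,"ax": 0,"ay": 0,"az": -0.43,"grip": 1}]'

```text
clock: 5.5
tool_pos: [458.7, 30.0, 238.4]
tcp_rot: [[-0.475, 0.88, -0.004], [0.88, 0.475, 0.001], [0.003, -0.003, -1.0]]
wrist_force: [0.5, -0.3, -0.3]
grip_width: 1.0
grasp_force: 0.0
```

Emit:
carry_out --commands '[{"dx": -0.075,"dy": 0.337,"dz": 0,"ax": 0,"ay": 0,"az": -0.43,"grip": 1},{"dx": -0.075,"dy": 0.337,"dz": 0,"ax": 0,"ay": 0,"az": -0.43,"grip": 1},{"dx": -0.075,"dy": 0.337,"dz": 0,"ax": 0,"ay": 0,"az": -0.43,"grip": 1},{"dx": -0.075,"dy": 0.337,"dz": 0,"ax": 0,"ay": 0,"az": -0.43,"grip": 1},{"dx": -0.075,"dy": 0.337,"dz": 0,"ax": 0,"ay": 0,"az": -0.43,"grip": 1}]'

```text
clock: 6.0
tool_pos: [436.2, 129.5, 238.4]
tcp_rot: [[0.178, 0.984, -0.004], [0.984, -0.178, -0.0], [-0.001, -0.004, -1.0]]
wrist_force: [-0.5, 0.3, -0.1]
grip_width: 1.001
grasp_force: 0.0
```

Emit:
carry_out --commands '[{"dx": 0,"dy": 0,"dz": 0,"ax": 0,"ay": 0,"az": 0,"grip": 1},{"dx": 0,"dy": 0,"dz": 0,"ax": 0,"ay": 0,"az": 0,"grip": 1}]'

```text
clock: 6.2
tool_pos: [437.2, 128.3, 239.1]
tcp_rot: [[0.172, 0.985, -0.003], [0.985, -0.172, -0.0], [-0.001, -0.003, -1.0]]
wrist_force: [0.6, 0.2, -0.4]
grip_width: 1.003
grasp_force: 0.0
```

```bash
python3 - <<'E'
from h import *
T=toolT();c=capture("wrist");cv2.imwrite("pics/w2.png",c["pixels"]);np.savez("w2",T=T,C=c["T_tool_cam"],K=c["mtx"],z=c["z_map"])
w=world(c,T);np.save("w2w",w)
m=(np.hypot(w[...,0]-437,w[...,1]-131)<35)&(w[...,2]>84)
p=w[m];v,u=np.nonzero(m);print(len(p),p.mean(0),p.min(0),p.max(0),u.mean(),v.mean(),np.percentile(p[:,2],[50,80,95]))
E
```

```text
11857 [438.71714877 142.93076589 309.87386249] [407.18510268 121.8206803   84.04750151] [471.03339394 152.75421944 332.83622914] 305.808551910264 369.51842793286664 [321.23588861 325.93503825 329.06305857]
```

View pics/w2.png

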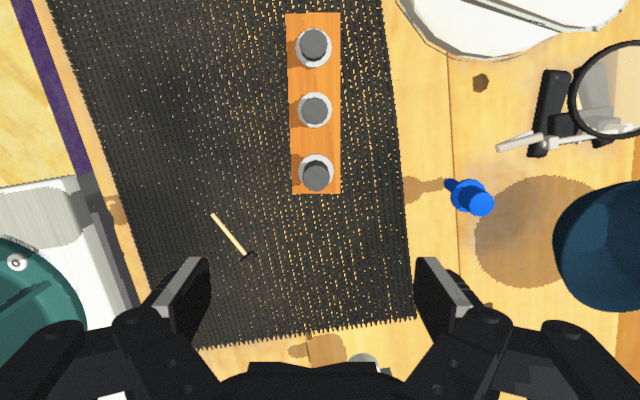

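The wrist view shows the long pin, the lowest of the three, with its grip top at about (316,177). The other two are at (315,110) and (314,45), and the row lies square to the closing line.

```bash
python3 - <<'E'
from h import *
f=np.load("w2.npz");w=np.load("w2w.npy");im=cv2.imread("pics/w2.png")
S=(slice(150,205),slice(290,345));q=w[S];z=q[...,2]
print(np.round(z[::4,::4]).astype(int))
m=(z>86)&(z<110);p=q[m];v,u=np.nonzero(m);print(m.sum(),"mean",p.mean(0),np.median(p[:,2]),"pix",u.min()+290,u.max()+290,v.min()+150,v.max()+150,u.mean()+290,v.mean()+150)
for zz in (94,97,100):print(zz,wray(f["T"],f["C"],f["K"],u.mean()+290,v.mean()+150,zz),wray(f["T"],f["C"],f["K"],316,177,zz))
print("stand top",np.nanmedian(w[184:192,322:336,2]))
print(observe()["joints"])
E
```

```text
[[                  34                   35                   35
                    34                   34                   34
                    35                   33                   35
                    34                   34                   35
                    35                    6]
 [                   1                   34                   33
                    34                   34                   35
                    66                   65                   34
                    33                   34                   35
                    35                    2]
 [                   5                   35                   34
                    34                   67                   67
                    68                   68                   66
                    67                   33                   34
                    35                    6]
 [                   6                   34                   34
                    67                   67                   73
                    79                   76            
[... 3032 characters left out ...]
     5                    6
                     6                    5                    5
                     1                    6]]
599 mean [440.92962482 134.01365014  93.24602326] 93.48529062493805 pix 302 329 164 191 315.4290484140234 177.47078464106846
94 [440.95877592 134.21497654  94.        ] [441.50920694 134.53822022  94.        ]
97 [441.05566382 134.9137343   97.        ] [441.60036123 135.23361088  97.        ]
100 [441.15255173 135.61249207 100.        ] [441.69151552 135.92900154 100.        ]
stand top 34.91325452902686
[1.33139061e-01 1.41775978e-01 1.79357748e+00 1.09584557e-04
 1.20848163e+00 3.06594586e-01]<stdin>:4: RuntimeWarning: invalid value encountered in cast
```

Emit:
carry_out --commands '[{"dx": 0.005,"dy": 0.018,"dz": -0.15,"ax": 0,"ay": 0,"az": 0,"grip": 1},{"dx": 0.005,"dy": 0.018,"dz": -0.3,"ax": 0,"ay": 0,"az": 0,"grip": 1},{"dx": 0.005,"dy": 0.018,"dz": -0.44,"ax": 0,"ay": 0,"az": 0,"grip": 1},{"dx": 0.005,"dy": 0.018,"dz": -0.53,"ax": 0,"ay": 0,"az": 0,"grip": 1},{"dx": 0.005,"dy": 0.018,"dz": -0.565,"ax": 0,"ay": 0,"az": 0,"grip": 1}]'

```text
clock: 6.75
tool_pos: [437.5, 132.9, 68.1]
tcp_rot: [[0.175, 0.985, -0.005], [0.985, -0.175, -0.001], [-0.002, -0.005, -1.0]]
wrist_force: [0.4, -1.4, 0.5]
grip_width: 1.0
grasp_force: 0.0
```

Emit:
carry_out --commands '[{"dx": 0,"dy": 0,"dz": 0,"ax": 0,"ay": 0,"az": 0,"grip": 0.5},{"dx": 0,"dy": 0,"dz": 0,"ax": 0,"ay": 0,"az": 0,"grip": 0.2},{"dx": 0,"dy": 0,"dz": 0,"ax": 0,"ay": 0,"az": 0,"grip": 0.2},{"dx": 0,"dy": 0,"dz": 0,"ax": 0,"ay": 0,"az": 0,"grip": 0.1},{"dx": 0,"dy": 0,"dz": 0,"ax": 0,"ay": 0,"az": 0,"grip": 0.1}]' --grip_force 50

```text
clock: 7.25
tool_pos: [440.9, 133.6, 72.1]
tcp_rot: [[0.176, 0.984, 0.003], [0.984, -0.176, 0.0], [0.001, 0.003, -1.0]]
wrist_force: [-1.9, 0.5, 7.3]
grip_width: 0.261
grasp_force: 48.6
```

Emit:
carry_out --commands '[{"dx": 0,"dy": 0,"dz": 0,"ax": 0,"ay": 0,"az": 0,"grip": 0.1},{"dx": 0,"dy": 0,"dz": 0,"ax": 0,"ay": 0,"az": 0,"grip": 0.1},{"dx": 0,"dy": 0,"dz": 0,"ax": 0,"ay": 0,"az": 0,"grip": 0.1}]'

```text
clock: 7.55
tool_pos: [440.9, 133.6, 72.1]
tcp_rot: [[0.176, 0.984, 0.003], [0.984, -0.176, 0.0], [0.001, 0.003, -1.0]]
wrist_force: [0.1, -0.2, 7.0]
grip_width: 0.259
grasp_force: 48.6
```

Emit:
carry_out --commands '[{"dx": 0,"dy": 0,"dz": 0.06,"ax": 0,"ay": 0,"az": 0,"grip": 0.1},{"dx": 0,"dy": 0,"dz": 0.12,"ax": 0,"ay": 0,"az": 0,"grip": 0.1},{"dx": 0,"dy": 0,"dz": 0.22,"ax": 0,"ay": 0,"az": 0,"grip": 0.1},{"dx": 0,"dy": 0,"dz": 0.34,"ax": 0,"ay": 0,"az": 0,"grip": 0.1},{"dx": 0,"dy": 0,"dz": 0.42,"ax": 0,"ay": 0,"az": 0,"grip": 0.1}]'

```text
clock: 8.05
tool_pos: [440.4, 133.5, 199.4]
tcp_rot: [[0.176, 0.984, 0.003], [0.984, -0.176, 0.0], [0.001, 0.003, -1.0]]
wrist_force: [0.7, 0.4, -1.1]
grip_width: 0.26
grasp_force: 49.5
```

Emit:
carry_out --commands '[{"dx": 0.01,"dy": -0.1,"dz": 0,"ax": 0,"ay": 0,"az": 0,"grip": 0.1},{"dx": 0.02,"dy": -0.22,"dz": 0,"ax": 0,"ay": 0,"az": 0,"grip": 0.1},{"dx": 0.03,"dy": -0.34,"dz": 0,"ax": 0,"ay": 0,"az": 0,"grip": 0.1},{"dx": 0.04,"dy": -0.46,"dz": 0,"ax": 0,"ay": 0,"az": 0,"grip": 0.1},{"dx": 0.05,"dy": -0.58,"dz": 0,"ax": 0,"ay": 0,"az": 0,"grip": 0.1}]'

```text
clock: 8.55
tool_pos: [454.6, -42.0, 197.4]
tcp_rot: [[0.176, 0.984, 0.001], [0.984, -0.176, -0.0], [-0.0, 0.001, -1.0]]
wrist_force: [0.9, -0.1, -1.1]
grip_width: 0.258
grasp_force: 49.6
```

Emit:
carry_out --commands '[{"dx": 0.003,"dy": -0.12,"dz": 0,"ax": 0,"ay": 0,"az": 0,"grip": 0.1},{"dx": 0.006,"dy": -0.24,"dz": 0,"ax": 0,"ay": 0,"az": 0,"grip": 0.1},{"dx": 0.008,"dy": -0.36,"dz": 0,"ax": 0,"ay": 0,"az": 0,"grip": 0.1},{"dx": 0.008,"dy": -0.46,"dz": 0,"ax": 0,"ay": 0,"az": 0,"grip": 0.1},{"dx": 0.008,"dy": -0.508,"dz": 0,"ax": 0,"ay": 0,"az": 0,"grip": 0.1}]'

```text
clock: 9.05
tool_pos: [457.3, -195.6, 197.3]
tcp_rot: [[0.178, 0.984, 0.001], [0.984, -0.178, -0.001], [-0.001, 0.001, -1.0]]
wrist_force: [-0.3, 0.5, -1.6]
grip_width: 0.256
grasp_force: 49.6
```

Emit:
carry_out --commands '[{"dx": 0,"dy": 0,"dz": 0,"ax": 0,"ay": 0,"az": 0,"grip": 0.1},{"dx": 0,"dy": 0,"dz": 0,"ax": 0,"ay": 0,"az": 0,"grip": 0.1}]'

```text
clock: 9.25
tool_pos: [456.8, -192.2, 196.8]
tcp_rot: [[0.177, 0.984, -0.001], [0.984, -0.177, 0.001], [0.001, -0.001, -1.0]]
wrist_force: [0.6, -0.3, -2.2]
grip_width: 0.259
grasp_force: 49.6
```

```bash
python3 - <<'E'
from h import *
T=toolT();print(T)
c=capture("wrist");np.savez("w3",T=T,C=c["T_tool_cam"],K=c["mtx"],z=c["z_map"])
s=capture("scene");t=capture("top");np.save("s3w",world(s));np.save("t3w",world(t));np.savez("s3",K=s["mtx"],W=s["world_to_cam"])
o=np.zeros((600,800,3),np.uint8)
o[:375,:600]=cv2.resize(c["pixels"],(600,375))
o[375:,:400]=cv2.resize(t["pixels"][150:262,330:530],(400,225))
o[375:,400:]=cv2.resize(s["pixels"][130:276,320:580],(400,225))
cv2.imwrite("pics/w3.png",o);cv2.imwrite("pics/s3full.png",s["pixels"]);cv2.imwrite("pics/w3full.png",c["pixels"])
E
```

```text
[[ 1.76584420e-01  9.84285368e-01 -5.06854962e-04  4.56771377e+02]
 [ 9.84285041e-01 -1.76583818e-01  1.05521016e-03 -1.92240503e+02]
 [ 9.49125541e-04 -6.85223432e-04 -9.99999315e-01  1.96764382e+02]
 [ 0.00000000e+00  0.00000000e+00  0.00000000e+00  1.00000000e+00]]
```

View pics/w3.png

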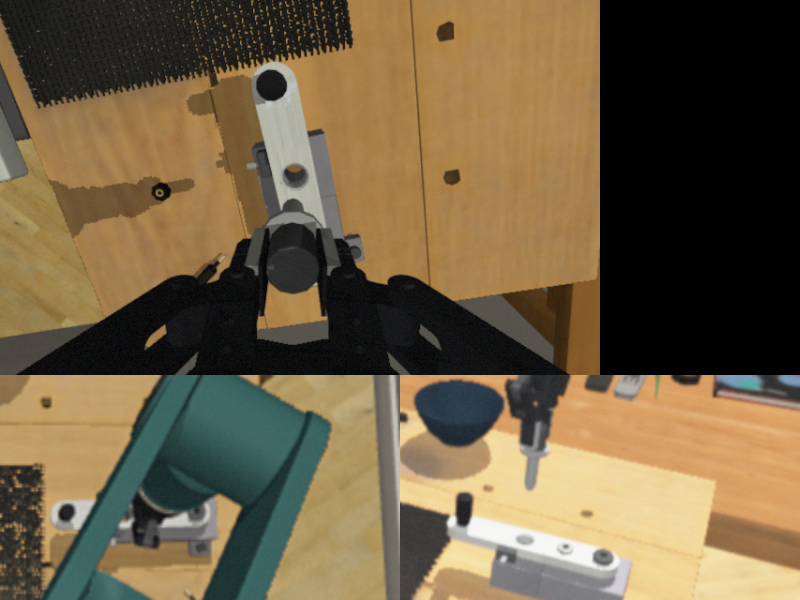

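The composite shows the pin upright in the fingers, with its tip at wrist pixel of about (311.5,217) and the arm hole visible ahead at about (313.6,188). I'll refine both.

```bash
python3 - <<'E'
from h import *
f=np.load("w3.npz");im=cv2.imread("pics/w3full.png")
cv2.imwrite("pics/w3c.png",cv2.resize(im[170:270,260:370],None,fx=5.5,fy=5.5,interpolation=cv2.INTER_CUBIC))
r=lambda u,v,z:np.round(wray(f["T"],f["C"],f["K"],u,v,z),1)
print("hole",r(313.6,187.7,58),"tip",r(311.5,217,134.7))
E
```

```text
hole [ 458.  -193.1   58. ] tip [ 456.6 -191.6  134.7]
```

View pics/w3c.png

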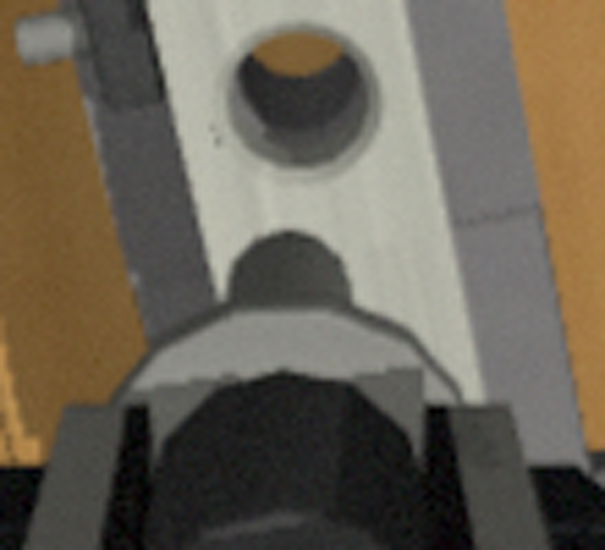

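The arm hole centre is at pixel (315.3,188.2). The shank is centred on column 312.8, with its outer end edge at row 211.8.

```bash
python3 - <<'E'
from h import *
f=np.load("w3.npz");Mi=np.linalg.inv(f["T"]@f["C"]);K=f["K"]
def px(p):
    q=Mi@np.append(p,1);return np.array([K[0,2]-K[0,0]*q[0]/q[2],K[1,2]+K[1,1]*q[1]/q[2]])
print("hole",wray(f["T"],f["C"],K,315.3,188.2,58))
a=np.linspace(0,2*np.pi,73);c=f["T"][:2,3]
ux=f["T"][:2,0]
for off in (-2,0,2):
  for z,r in ((134.7,4.5),(142.7,7),(186.7,17)):
    P=np.array([px([*(c+off*ux+r*np.array([np.cos(t),np.sin(t)])),z]) for t in a]);print(off,z,P.min(0).round(1),P.max(0).round(1))
E
```

```text
hole [ 459.38315976 -193.82425499   58.        ]
-2 134.7 [304.8 214.1] [319.  227.5]
-2 142.7 [300.4 214.5] [323.4 236. ]
-2 186.7 [277.  225.3] [346.7 288.7]
0 134.7 [304.8 211.1] [319.  224.5]
0 142.7 [300.4 211.4] [323.4 233. ]
0 186.7 [276.9 221.3] [346.9 285.2]
2 134.7 [304.7 208. ] [319.1 221.6]
2 142.7 [300.4 208.2] [323.4 230. ]
2 186.7 [276.8 217.3] [347.  281.6]
```

Emit:
carry_out --commands '[{"dx": 0.004,"dy": -0.003,"dz": -0.06,"ax": 0,"ay": 0,"az": 0,"grip": 0.1},{"dx": 0.004,"dy": -0.003,"dz": -0.14,"ax": 0,"ay": 0,"az": 0,"grip": 0.1},{"dx": 0.004,"dy": -0.003,"dz": -0.2,"ax": 0,"ay": 0,"az": 0,"grip": 0.1},{"dx": 0.004,"dy": -0.003,"dz": -0.23,"ax": 0,"ay": 0,"az": 0,"grip": 0.1},{"dx": 0.004,"dy": -0.003,"dz": -0.26,"ax": 0,"ay": 0,"az": 0,"grip": 0.1}]'

```text
clock: 9.9
tool_pos: [458.5, -193.2, 118.4]
tcp_rot: [[0.175, 0.985, -0.0], [0.985, -0.175, 0.0], [0.0, -0.0, -1.0]]
wrist_force: [-0.8, 0.6, -0.2]
grip_width: 0.257
grasp_force: 49.5
```

Emit:
carry_out --commands '[{"dx": 0,"dy": 0,"dz": -0.015,"ax": 0,"ay": 0,"az": 0,"grip": 0.1},{"dx": 0,"dy": 0,"dz": -0.03,"ax": 0,"ay": 0,"az": 0,"grip": 0.1},{"dx": 0,"dy": 0,"dz": -0.045,"ax": 0,"ay": 0,"az": 0,"grip": 0.1},{"dx": 0,"dy": 0,"dz": -0.055,"ax": 0,"ay": 0,"az": 0,"grip": 0.1}]'

```text
clock: 10.3
tool_pos: [458.6, -194.1, 102.2]
tcp_rot: [[0.176, 0.984, 0.0], [0.984, -0.176, -0.0], [-0.0, 0.0, -1.0]]
wrist_force: [-0.3, -0.4, -1.4]
grip_width: 0.262
grasp_force: 49.5
```

Emit:
carry_out --commands '[{"dx": 0,"dy": 0,"dz": -0.015,"ax": 0,"ay": 0,"az": 0,"grip": 0.1},{"dx": 0,"dy": 0,"dz": -0.03,"ax": 0,"ay": 0,"az": 0,"grip": 0.1},{"dx": 0,"dy": 0,"dz": -0.045,"ax": 0,"ay": 0,"az": 0,"grip": 0.1},{"dx": 0,"dy": 0,"dz": -0.06,"ax": 0,"ay": 0,"az": 0,"grip": 0.1},{"dx": 0,"dy": 0,"dz": -0.075,"ax": 0,"ay": 0,"az": 0,"grip": 0.1}]'

```text
clock: 10.8
tool_pos: [458.3, -194.0, 79.3]
tcp_rot: [[0.176, 0.984, -0.0], [0.984, -0.176, 0.0], [0.0, -0.0, -1.0]]
wrist_force: [0.1, -0.4, -1.4]
grip_width: 0.26
grasp_force: 49.5
```

Emit:
carry_out --commands '[{"dx": 0,"dy": 0,"dz": -0.01,"ax": 0,"ay": 0,"az": 0,"grip": 0.1},{"dx": 0,"dy": 0,"dz": -0.02,"ax": 0,"ay": 0,"az": 0,"grip": 0.1},{"dx": 0,"dy": 0,"dz": -0.028,"ax": 0,"ay": 0,"az": 0,"grip": 0.1},{"dx": 0,"dy": 0,"dz": -0.034,"ax": 0,"ay": 0,"az": 0,"grip": 0.1}]'

```text
clock: 11.2
tool_pos: [458.4, -194.0, 69.4]
tcp_rot: [[0.176, 0.984, -0.0], [0.984, -0.176, 0.0], [0.0, -0.0, -1.0]]
wrist_force: [0.3, 0.5, -0.4]
grip_width: 0.263
grasp_force: 49.5
```

Almost home. I'll press until the collar takes load.

Emit:
carry_out --commands '[{"dx": 0,"dy": 0,"dz": -0.004,"ax": 0,"ay": 0,"az": 0,"grip": 0.1},{"dx": 0,"dy": 0,"dz": -0.008,"ax": 0,"ay": 0,"az": 0,"grip": 0.1},{"dx": 0,"dy": 0,"dz": -0.01,"ax": 0,"ay": 0,"az": 0,"grip": 0.1},{"dx": 0,"dy": 0,"dz": -0.01,"ax": 0,"ay": 0,"az": 0,"grip": 0.1}]'

```text
clock: 11.6
tool_pos: [459.5, -194.0, 68.8]
tcp_rot: [[0.177, 0.984, 0.002], [0.984, -0.177, -0.0], [-0.0, 0.003, -1.0]]
wrist_force: [-2.5, 4.2, 23.1]
grip_width: 0.263
grasp_force: 52.1
```

Emit:
carry_out --commands '[{"dx": 0,"dy": 0,"dz": 0.008,"ax": 0,"ay": 0,"az": 0,"grip": 0.1},{"dx": 0,"dy": 0,"dz": 0.008,"ax": 0,"ay": 0,"az": 0,"grip": 0.6},{"dx": 0,"dy": 0,"dz": 0.008,"ax": 0,"ay": 0,"az": 0,"grip": 0.8},{"dx": 0,"dy": 0,"dz": 0.008,"ax": 0,"ay": 0,"az": 0,"grip": 0.8},{"dx": 0,"dy": 0,"dz": 0.008,"ax": 0,"ay": 0,"az": 0,"grip": 0.8}]'

```text
clock: 12.1
tool_pos: [458.2, -193.9, 68.7]
tcp_rot: [[0.176, 0.984, -0.001], [0.984, -0.176, 0.0], [0.0, -0.001, -1.0]]
wrist_force: [-0.0, -0.1, 0.3]
grip_width: 0.8
grasp_force: 0.0
```

Emit:
carry_out --commands '[{"dx": 0,"dy": 0,"dz": 0.05,"ax": 0,"ay": 0,"az": 0,"grip": 0.8},{"dx": 0,"dy": 0,"dz": 0.15,"ax": 0,"ay": 0,"az": 0,"grip": 0.8},{"dx": 0,"dy": 0,"dz": 0.3,"ax": 0,"ay": 0,"az": 0,"grip": 0.8},{"dx": 0,"dy": 0,"dz": 0.4,"ax": 0,"ay": 0,"az": 0,"grip": 0.8},{"dx": 0,"dy": 0,"dz": 0.5,"ax": 0,"ay": 0,"az": 0,"grip": 0.8}]'

```text
clock: 12.6
tool_pos: [458.3, -193.9, 220.4]
tcp_rot: [[0.176, 0.984, 0.0], [0.984, -0.176, -0.0], [-0.0, 0.0, -1.0]]
wrist_force: [0.2, -0.1, -0.3]
grip_width: 0.801
grasp_force: 0.0
```

```bash
python3 - <<'E'
from h import *
s=capture("scene");w=world(s).reshape(-1,3)
m=(np.hypot(w[:,0]-458,w[:,1]+194)<30)&(w[:,2]<130)&(w[:,2]>70);p=w[m];print(p.mean(0),p.max(0),np.percentile(p[:,2],95))
cv2.imwrite("pics/s4.png",cv2.resize(s["pixels"][150:320,330:560],None,fx=3,fy=3))
E
```

```text
[ 452.38344291 -196.72974871   82.92025214] [ 470.00286431 -184.79505761   90.9929862 ] 89.41063980110317
```

View pics/s4.png

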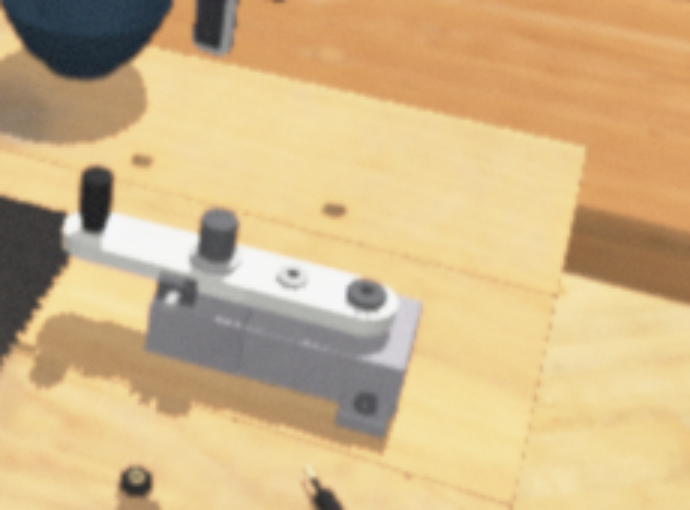

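The pin at (217,240) is upright with its collar flat on the closed arm and its top at about 90 mm, so it's home. The gripper is clear.

```bash
python3 -c "
from plant import *
print(job_done())"
```

```text
the job is handed in; nothing more can be done
None
```

The arm is swung back against its stop, and the long pin stands through both holes with its collar on the arm, released. The job is handed in; no verdict was returned.

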